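Line up the lending-desk tools by height

TASK

Tidy the four desk tools that stand in front of the wooden board (date stamp, tape dispenser, stapler, roll of black tape) onto it, one in the middle of each of its four pads, in order of height: the tallest on the pad beside the pen pot next to the board, stepping down to the lowest beside the mug at the other end. Stand each upright the way it stands now, with its long side along the long side of its pad (either way round), and do not shift the pen pot or the mug.

Things in the scene. Friction and masses are not known exactly. Their poses are not given: they have to be found in the camera images.
- stamp_mid (a point): self-inking date stamp standing upright, black frame with a blue handle on top: 36 (x) x 62 (y) x 102 (z) mm, the tallest tool. The point is its centre, 51 mm above its underside; z up, y along its long side. The blue handle, 34 mm wide in x and 58 mm long in y, fills the top 26 mm (76 to 102 mm up) and is fixed: grasp it there, across x; below it the frame is open. Either way round will do on a pad.
- dispenser_mid (a point): teal weighted tape dispenser with a roll of tape on top, 52 (x) x 140 (y) x 75 (z) mm, second tallest, about 0.6 kg. The point is its centre, 37.5 mm above its underside; y along its long side. Two solid side walls 52 mm apart over all; at mid-length they are about 40 mm or more high, so grasp across x low on the body, 20 to 35 mm up. Either way round will do on a pad.
- stapler_mid (a point): desk stapler, closed (does not open), 36 (x) x 138 (y) x 53 (z) mm, third tallest. The point is its centre, 26.5 mm above its underside; y along its long side. Base 36 mm wide and 8 mm high; the upper arm is 24 mm wide, 27 to 53 mm up: grasp it across x. Either way round will do on a pad.
- tape_roll_mid (a point): roll of black tape lying flat among the tools in front of the board (a like roll far off on the right is not meant), a ring 54 mm across, 18 mm high, the lowest tool. The point is its centre, 9 mm above its underside. Grasp across the outside; its turn does not matter.
- pad_1_top (a point): one of four identical dark rubber pads, 150 x 66 x 2 mm, across a low pale wooden board (160 x 440 x 12 mm, fixed). The point is the centre of the pad's top, 14 mm above the worktop; x runs along the pad's long side, y along the row. The pads stand 110 mm apart in the order pad_1, pad_2, pad_3, pad_4; pad_1 is the end pad on the robot's left.
- pad_2_top (a point): one of four identical dark rubber pads, 150 x 66 x 2 mm, across a low pale wooden board (160 x 440 x 12 mm, fixed). The point is the centre of the pad's top, 14 mm above the worktop; x runs along the pad's long side, y along the row. The pads stand 110 mm apart in the order pad_1, pad_2, pad_3, pad_4; second from the robot's left.
- pad_3_top (a point): one of four identical dark rubber pads, 150 x 66 x 2 mm, across a low pale wooden board (160 x 440 x 12 mm, fixed). The point is the centre of the pad's top, 14 mm above the worktop; x runs along the pad's long side, y along the row. The pads stand 110 mm apart in the order pad_1, pad_2, pad_3, pad_4; third from the robot's left.
- pad_4_top (a point): one of four identical dark rubber pads, 150 x 66 x 2 mm, across a low pale wooden board (160 x 440 x 12 mm, fixed). The point is the centre of the pad's top, 14 mm above the worktop; x runs along the pad's long side, y along the row. The pads stand 110 mm apart in the order pad_1, pad_2, pad_3, pad_4; pad_4 is the end pad on the robot's right.
- pen_pot_mid (a point): clear pen pot with scissors and pens, 104 x 91 x 182 mm, loose, beside one end of the board, 140 mm from the end pad's centre (left or right end changes from start to start). The point lies in the pot, 50 mm up. Another pen pot far off on the right is not meant. Not to be moved.
- mug_mid (a point): green mug, 82 x 118 x 92 mm, loose, beside the other end of the board, 140 mm from that end pad's centre. The point lies at its centre, 46 mm up. Not to be moved.
There are look-alikes about, which are no part of the job. What is shaped like the part that bears tape_roll_mid but green or red is not meant. What is shaped like the part that bears dispenser_mid but green is not meant.

How it is judged (in metres and radians):
At the end, for the whole second after the job is handed in: Counted from the pen pot's end: date stamp, tape dispenser, stapler, tape roll, each within 15 mm (horizontally) of the centre of its pad, resting on it upright (tilt under 0.12 rad, height within 6 mm), the first three with their long side within 0.2 rad of the pad's long side; all at rest (((horizontal distance between pen_pot_mid and pad_1_top below 0.25 m and horizontal distance between stamp_mid and pad_1_top below 0.015 m and angle between the y axis of stamp_mid and the x axis of pad_1_top, either way round below 0.2 rad and horizontal distance between dispenser_mid and pad_2_top below 0.015 m and angle between the y axis of dispenser_mid and the x axis of pad_2_top, either way round below 0.2 rad and horizontal distance between stapler_mid and pad_3_top below 0.015 m and angle between the y axis of stapler_mid and the x axis of pad_3_top, either way round below 0.2 rad and horizontal distance between tape_roll_mid and pad_4_top below 0.015 m) or (horizontal distance between pen_pot_mid and pad_4_top below 0.25 m and horizontal distance between stamp_mid and pad_4_top below 0.015 m and angle between the y axis of stamp_mid and the x axis of pad_4_top, either way round below 0.2 rad and horizontal distance between dispenser_mid and pad_3_top below 0.015 m and angle between the y axis of dispenser_mid and the x axis of pad_3_top, either way round below 0.2 rad and horizontal distance between stapler_mid and pad_2_top below 0.015 m and angle between the y axis of stapler_mid and the x axis of pad_2_top, either way round below 0.2 rad and horizontal distance between tape_roll_mid and pad_1_top below 0.015 m)) and height (world z) of stamp_mid between 0.059 and 0.071 m and angle between each of stamp_mid, dispenser_mid, stapler_mid, tape_roll_mid's own z axis and vertical below 0.12 rad and linear speed of each of stamp, dispenser, stapler, tape_roll below 0.02 m/s and height (world z) of dispenser_mid between 0.0455 and 0.0575 m and height (world z) of stapler_mid between 0.0345 and 0.0465 m and height (world z) of tape_roll_mid between 0.017 and 0.029 m); the robot touches nothing.
It fails at once if the pen pot is shifted by more than 30 mm (distance of pen_pot_mid from where it was at the start of the episode above 0.03 m).
It fails at once if the mug is shifted by more than 30 mm (distance of mug_mid from where it was at the start of the episode above 0.03 m).
It also fails if it takes over 106 s, if anything falls off the work surface, if the arm or the gripper's body presses on something with over 40 N, if the wrist force passes 120 N, or if a joint passes its speed limit or range.

ROBOT

A 6-joint arm with a two-finger parallel gripper is mounted at the origin on a cart in front of the work surface, level with it; the furniture and walls round the work are solid. World frame = base frame: x ahead of the robot, y to its left, z up, the work surface at z = 0. Lengths are in mm, angles in rad, forces in N, time in s.
With the tool pointing down it reaches from about 275 to 750 mm from the base axis. Payload 10.2 kg.
Tool frame: the origin (TCP) lies at the very end of the fingers, on their centre line; the grasp point (between the pads) lies 19 mm behind it; z points along the fingers, y is the direction in which the jaws open and shut (so a half turn about z gives the same grasp; the last joint's range is limited). The gripper opens to 85 mm and grips with 20 to 120 N. Pads are 22 mm wide; open, the fingers measure 114 mm over their backs; the gripper's body (76 mm by 85 mm) begins 54 mm behind the grasp point. The pads swing forward as they close: fully open they stand 13 mm farther back than shut.
Start: joints at [-1.351, 0.313, 1.498, -0, 1.331, -0.223], TCP at [224.936, -474.379, 231.294] pointing down, gripper open.
Joint ranges: [-2.94, 2.94], [-0.97, 2.17], [0.19, 2.56], [-1.23, 4.37], [0.02, 3.11], [-2.88, 2.88]. Speed limits (rad/s): [2.39, 2.39, 3.01, 3.14, 3.14, 3.14].

INTERFACE

Orientations are given as a unit quaternion [w, x, y, z].
In Python, from rig import ctrl, eyes, order gives the robot as it stands.
- The arm moves only by the tool move_arm, never from a script. Its argument "deltas" is a list of rows, each a list of 6 numbers: the shift along the tool's x, y, z in cm, then the turn, a rotation vector about the tool's x, y, z in degrees. A call has exactly 10 rows; each row shifts and turns the commanded pose from where the row before left it, along the tool's axes as they then stand; what a row does not reach is not made up. A row lasts 1/10 s, in which the tool goes at most 50 mm and 8.59 degrees, less where a joint would pass 70% of its speed; a pose out of reach is approached as far as the arm can. A call is refused whole if a number of a shift passes 5 or a number of a turn 8.59, either way. A call with a gripper value outside its range is refused whole. "grip" is the finger opening in cm, from 0 to 8.54, set as the call begins (left out, the last holds). The fingers move at their own pace and stop on an object; "newtons" is the grip in N (left out, the last holds). Time passes only in rows, so rows that do not move let the fingers close, or fill a call up. It gives the time, the measured TCP pose, the force and the opening at its end, in the units of the state.
- ctrl.sense(): the state, without advancing time (a new reading comes with each control period).
- eyes.capture(name): name is "side" or "top" or "wrist"; returns the picture (480x640x3 uint8, blue, green, red); there is no depth.
- eyes.camera_params(name): a dict with "K" (3x3 intrinsics, pixels), "camera_from_world" (4x4, takes a point from world to camera coordinates). Camera axes: x right, y down, z forward; pixel columns grow to the right and rows downward; lengths in mm; the calibration is good to about 2 mm. A picture is of the moment at which its call begins: read the wrist's pose just before it. camera_params takes no time and is no camera call; for the wrist camera it gives the pose at the moment of the call.
- order.finish_job(): hands the job in, once; it reports no verdict.
The state is a dict: "time_s": time; "joints": joint angles; "dq": joint speeds; "tau": joint torques, N m; "eef_pos": TCP position; "ee_rot": TCP orientation; "force": force on the tool from outside, world axes, zero at the start; "wrist_torque": the same for the moment, N m; "grip_width": opening from 0.0 (shut) to 1.0 (fully open).
Only numpy, scipy, OpenCV 4.12 (cv2) and the standard library are available. Lean on these libraries where they do the work, as an engineer would, in place of code of your own. Each camera call takes 0.05 s, during which the arm holds its last target.

## Working session

There is one attempt and no reset: what is moved stays moved. The work goes in short steps, Python scripts to look and compute and a tool call to move; the robot and the scene stay as the last step left them, time stands still between calls to the robot, and variables do not carry over. Pictures are saved under pics/ and viewed, and the job is handed in when it is done.

Besides the shell and the picture viewer there is one more tool, called after "Request:" as name(argument=value, ...) on one line, values as JSON. move_arm: Moves the arm, as the interface text tells. Its arguments: {"type":"object","properties":{"deltas":{"type":"array"},"grip":{"type":"number"},"newtons":{"type":"number"}},"required":["deltas"]}

```bash
ls; mkdir -p pics
python3 - <<'E'
from rig import ctrl, eyes, order
import cv2
s=ctrl.sense(); print(s['time_s'],s['eef_pos'],s['ee_rot'],s['grip_width'])
for n in ['side','top','wrist']:
    cv2.imwrite(f'pics/{n}0.png',eyes.capture(n)); p=eyes.camera_params(n); print(n,p['K'].tolist() if hasattr(p['K'],'tolist') else p['K'],p['camera_from_world'])
E
```

```text
pics
0.0 [ 224.86517135 -474.10511901  230.7267218 ] [-6.60564519e-04  9.75592862e-01  2.19586274e-01  2.64969621e-06] 0.9965380142717606
side [[435.6231127051872, 0.0, 315.9627931321111], [0.0, 435.6231127051872, 245.1942722834623], [0.0, 0.0, 1.0]] [[ 9.22272572e-01 -3.86047872e-01 -1.95023780e-02 -4.71000277e+02]
 [-2.10428820e-01 -4.59114878e-01 -8.63095152e-01  1.24406794e+02]
 [ 3.24242214e-01  8.00112848e-01 -5.04664658e-01  1.08732979e+03]
 [ 0.00000000e+00  0.00000000e+00  0.00000000e+00  1.00000000e+00]]
top [[453.6411077215852, 0.0, 316.51813815481876], [0.0, 453.6411077215852, 239.08275755387976], [0.0, 0.0, 1.0]] [[ 3.58809447e-03 -9.99824730e-01 -1.83748195e-02 -4.49695220e+01]
 [-9.91406536e-01 -1.15381778e-03 -1.30811884e-01  4.81001405e+02]
 [ 1.30767756e-01  1.86862815e-02 -9.91236913e-01  1.11051553e+03]
 [ 0.00000000e+00  0.00000000e+00  0.00000000e+00  1.00000000e+00]]
wrist [[370.1102371645458, 0.0, 318.0742985092826], [0.0, 370.1102371645458, 239.1907987462652], [0.0, 0.0, 1.0]] [[ 4.28260295e-01 -9.03654594e-01  1.22220443e-03 -5.25637028e+02]
 [-8.65031860e-01 -4.09564254e-01  2.89787859e-01 -3.86116181e+01]
 [-2.61367559e-01 -1.25161880e-01 -9.57090123e-01  3.78185100e+02]
 [ 0.00000000e+00  0.00000000e+00  0.00000000e+00  1.00000000e+00]]
```

View pics/top0.png

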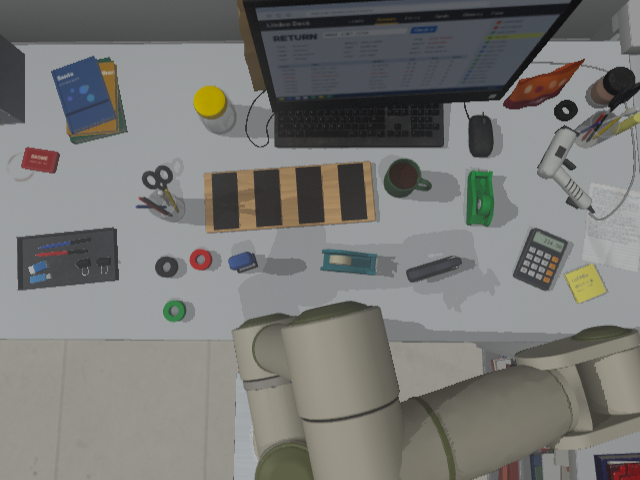

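View pics/side0.png

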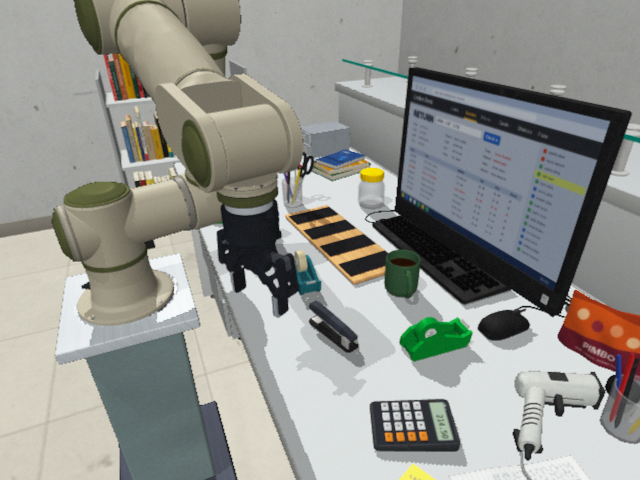

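View pics/wrist0.png

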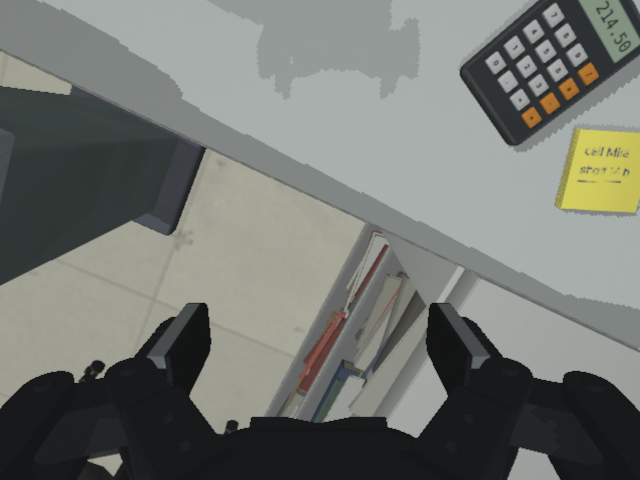

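```bash
cat > h.py <<'E'
import numpy as np, cv2
from rig import ctrl, eyes, order
def ray(p,uv,z):
    K=np.array(p['K']);T=np.array(p['camera_from_world']);R=T[:3,:3];c=-R.T@T[:3,3]
    d=R.T@np.linalg.inv(K)@np.array([uv[0],uv[1],1.0]); return c+d*(z-c[2])/d[2]
def proj(p,X):
    K=np.array(p['K']);T=np.array(p['camera_from_world']);q=K@(T[:3,:3]@np.array(X)+T[:3,3]);return q[:2]/q[2]
E
python3 - <<'E'
import cv2
a=cv2.imread('pics/top0.png')
cv2.imwrite('pics/tz.png',cv2.resize(a[145:295,140:480],None,fx=2.35,fy=2.35,interpolation=cv2.INTER_CUBIC))
E
```

```text
(no output)
```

View pics/tz.png

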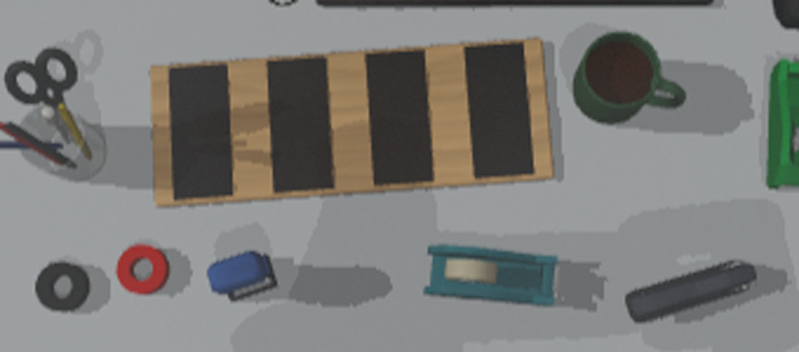

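The crop confirms the choice. The pen pot (165,205) is on the left and the mug (403,178) on the right, so the order is stamp→pad_1, dispenser→pad_2, stapler→pad_3, roll→pad_4.

Candidates in the top view:

| Wanted | Chosen | Not meant |
|---|---|---|
| Tape roll | black (167,267) | red (201,259), green (175,310), far black (566,110) |
| Dispenser | teal (349,262) | green (480,198) |
| Stamp | blue (243,261) | – |
| Stapler | (434,268) | – |

Run:
```python
from h import *
a=cv2.imread('pics/top0.png'); p=eyes.camera_params('top')
hsv=cv2.cvtColor(a,cv2.COLOR_BGR2HSV); g=a.max(2).astype(int)
def comps(mask,win,z,name,mina=60):
    x0,y0,x1,y1=win; m=np.zeros_like(mask); m[y0:y1,x0:x1]=mask[y0:y1,x0:x1]
    cs,_=cv2.findContours(m.astype(np.uint8),cv2.RETR_EXTERNAL,cv2.CHAIN_APPROX_NONE)
    for c in sorted(cs,key=lambda c:c[:,0,0].min()):
        if cv2.contourArea(c)<mina: continue
        w=np.array([ray(p,q[0],z)[:2] for q in c],np.float32)
        r=cv2.minAreaRect(w); b=cv2.boxPoints(r)
        e=max([b[1]-b[0],b[2]-b[1]],key=np.linalg.norm); ang=np.degrees(np.arctan2(e[1],e[0]))
        print(name,'px',cv2.boundingRect(c),'ctr',np.round(r[0],1),'size',np.round(sorted(r[1]),1),'long axis deg from x',round((ang+90)%180-90,1))
dark=(g<62)
comps(dark,(206,155,378,235),14,'pad',500)
H,S,V=hsv[...,0],hsv[...,1],hsv[...,2]
comps((g<75),(150,252,182,284),9,'roll')
comps((H>105)&(H<125)&(S>110),(222,240,265,280),102,'stamp top')
comps((H>80)&(H<105)&(S>90),(310,240,385,285),37,'disp')
comps((g<85),(400,248,470,290),45,'stapler')
comps((g<75),(400,248,470,290),45,'stapler')
```

```text
pad px (212, 173, 27, 56) ctr [584.4 194.5] size [ 64.  145.5] long axis deg from x 4.2
pad px (254, 170, 28, 56) ctr [592.2  84.9] size [ 64.  145.7] long axis deg from x 4.1
pad px (296, 167, 28, 56) ctr [600.2 -24.8] size [ 63.9 145.8] long axis deg from x 4.3
pad px (338, 164, 29, 56) ctr [ 608.5 -134.4] size [ 63.7 145.3] long axis deg from x 4.1
roll px (155, 257, 23, 20) ctr [412.8 341.8] size [48.7 56.9] long axis deg from x -89.8
stamp top px (229, 253, 21, 16) ctr [421.7 137.7] size [25.5 47.5] long axis deg from x -71.3
disp px (321, 250, 56, 24) ctr [ 425.4 -124. ] size [ 51.6 134.2] long axis deg from x 85.1
stapler px (406, 256, 56, 26) ctr [ 408.  -332.4] size [ 34.3 138.1] long axis deg from x -72.8
stapler px (406, 257, 56, 25) ctr [ 407.8 -332.4] size [ 32.4 136.6] long axis deg from x -73.0
```

```bash
cat >> h.py <<'E'
from scipy.spatial.transform import Rotation as Rn
def st():
    s=ctrl.sense(); q=np.array(s['ee_rot']); R=Rn.from_quat([q[1],q[2],q[3],q[0]]).as_matrix()
    return s,np.array(s['eef_pos']),R
def goto(tgt,theta):
    """deltas in tool axes (cm) as they stand now, tool z turn (deg), to tgt with tool x axis at theta deg"""
    s,p,R=st(); d=R.T@(np.array(tgt)-p)/10
    th=np.degrees(np.arctan2(R[1,0],R[0,0])); t=-((theta-th+180)%360-180)
    print('t',round(s['time_s'],2),'pos',p.round(1),'theta',round(th,1),'tilt',np.degrees(R[:2,2]).round(2),'F',np.round(s['force'],1),'w',round(s['grip_width']*85.4,1),'j',np.round(s['joints'],2))
    print(' -> shift cm (tool now)',d.round(2),'turnz',round(t,1))
E
python3 - <<'E'
from h import *
s,p,R=st(); T=np.array(eyes.camera_params('wrist')['camera_from_world'])
c=-T[:3,:3].T@T[:3,3]; print('cam in tool',R.T@(c-p),'axis',R.T@T[2,:3], 'camx',R.T@T[0,:3])
for h in (0,50,100,150,230): print(h,proj(eyes.camera_params('wrist'),p+R@np.array([0,0,h])), proj(eyes.camera_params('wrist'),p+R@np.array([60,0,h])))
goto((408,-332.4,180),107)
E
```

```text
cam in tool [  72.51135613    0.26342895 -142.89030143] axis [-0.28997162  0.00198932  0.95703318] camx [-2.94275561e-04  9.99997607e-01 -2.16779434e-03]
0 [316.77978265 304.78423098] [316.5727901  161.51909966]
50 [316.8859383 263.4241107] [316.74137934 152.75677988]
100 [316.95201403 237.67983402] [316.84162544 147.54655167]
150 [316.99710402 220.11197806] [316.90808231 144.09249784]
230 [317.04549598 201.25761058] [316.97771634 140.47331263]
t 0.15 pos [ 224.9 -474.2  230.9] theta 25.4 tilt [-0.01  0.05] F [-0.1 -0.1 -0.6] w 85.2 j [-1.35  0.31  1.5  -0.    1.33 -0.22]
 -> shift cm (tool now) [22.62 -4.96  5.1 ] turnz -81.6
```

```bash
cat >> h.py <<'E'
def plan(tgt,theta,n=10):
    """per-row figures for going straight to tgt while turning to theta in n rows"""
    goto(tgt,theta); s,p,R=st()
    th=np.degrees(np.arctan2(R[1,0],R[0,0])); t=-((theta-th+180)%360-180)
    W=(np.array(tgt)-p)/10; pos=np.zeros(3)
    for k in range(n):
        d=R.T@(W*(k+1)/n-pos); d=np.round(d,1 if k<n-1 else 2); pos=pos+R@d
        print(' ',d.tolist(),round(t/n,2)); R=R@Rn.from_rotvec([0,0,np.radians(round(t/n,2))]).as_matrix()
E
python3 - <<'E'
from h import *
plan((408,-332.4,170),107)
E
```

```text
t 0.15 pos [ 224.9 -474.2  230.9] theta 25.4 tilt [-0.01  0.05] F [-0.1 -0.1 -0.6] w 85.2 j [-1.35  0.31  1.5  -0.    1.33 -0.22]
 -> shift cm (tool now) [22.62 -4.96  6.1 ] turnz -81.6
  [2.3, -0.5, 0.6] -8.16
  [2.3, -0.2, 0.6] -8.16
  [2.3, 0.2, 0.6] -8.16
  [2.2, 0.5, 0.6] -8.16
  [2.2, 0.8, 0.6] -8.16
  [2.1, 1.1, 0.7] -8.16
  [1.8, 1.4, 0.6] -8.16
  [1.7, 1.6, 0.6] -8.16
  [1.4, 1.8, 0.6] -8.16
  [1.08, 2.06, 0.6] -8.16
```

Request:
move_arm(deltas=[[2.3,-0.5,0.6,0,0,-8.16],[2.3,-0.2,0.6,0,0,-8.16],[2.3,0.2,0.6,0,0,-8.16],[2.2,0.5,0.6,0,0,-8.16],[2.2,0.8,0.6,0,0,-8.16],[2.1,1.1,0.7,0,0,-8.16],[1.8,1.4,0.6,0,0,-8.16],[1.7,1.6,0.6,0,0,-8.16],[1.4,1.8,0.6,0,0,-8.16],[1.1,2.1,0.6,0,0,-8.16]], grip=8.54)

```text
time_s: 1.15
eef_pos: [409.0, -331.7, 169.9]
ee_rot: [-0.0, 0.593, 0.805, 0.0]
force: [0.5, -0.8, 0.3]
grip_width: 1.005
```

Run:
```python
from h import *
goto((408,-332.4,170),107)
p=eyes.camera_params('wrist'); np.save('pics/w1.npy',np.vstack([p['K'],p['camera_from_world']],dtype=float) if 0 else np.array(p['camera_from_world']))
cv2.imwrite('pics/w1.png',eyes.capture('wrist'))
```

```text
t 1.15 pos [ 409.  -331.7  169.9] theta 107.3 tilt [-0.02  0.02] F [ 0.5 -0.8  0.3] w 85.8 j [-0.9   0.37  1.58 -0.    1.19 -1.21]
 -> shift cm (tool now) [-0.04 -0.12 -0.01] turnz 0.3
```

View pics/w1.png

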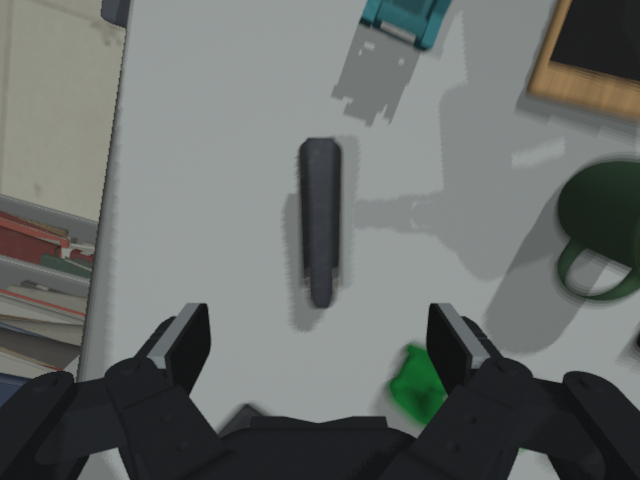

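The stapler runs from (320,138) to (320,308) in the wrist view, nearly in line with the tool.

Run:
```python
from h import *
a=cv2.imread('pics/w1.png'); p=eyes.camera_params('wrist')
m=(a.max(2)<85).astype(np.uint8); m[:130]=0;m[312:]=0;m[:,:270]=0;m[:,360:]=0
c=max(cv2.findContours(m,0,1)[0],key=cv2.contourArea)
for z in (40,53):
    w=np.array([ray(p,q[0],z)[:2] for q in c],np.float32); r=cv2.minAreaRect(w);print(z,cv2.boundingRect(c),r)
# arm far end at top z~53? wide end base
goto((408,-332.4,33),107)
```

```text
40 (298, 138, 44, 170) ((411.11907958984375, -329.94500732421875), (30.997297286987305, 132.61227416992188), 18.133405685424805)
53 (298, 138, 44, 170) ((409.97943115234375, -326.61981201171875), (29.51566505432129, 126.27359771728516), 18.133399963378906)
t 1.2 pos [ 410.8 -329.5  168.9] theta 107.8 tilt [-0.02  0.13] F [ 1.2  1.4 -1.5] w 85.3 j [-0.9   0.37  1.58  0.    1.19 -1.21]
 -> shift cm (tool now) [-0.22 -0.36 13.59] turnz 0.8
```

Request:
move_arm(deltas=[[0,0.2,2,0,0,0],[0,0,2.5,0,0,0],[0,0,2.5,0,0,0],[0,0,2.5,0,0,0],[0,0,2,0,0,0],[0,0,1.5,0,0,0],[0,0,1,0,0,0],[0,0,1,0,0,0],[0,0,0,0,0,0],[0,0,0,0,0,0]])

```text
time_s: 2.2
eef_pos: [410.5, -332.1, 20.6]
ee_rot: [0.0, 0.595, 0.804, -0.0]
force: [0.1, 0.1, 0.6]
grip_width: 1.0
```

Request:
move_arm(deltas=[[0,0,0,0,0,0],[0,0,0,0,0,0],[0,0,0,0,0,0],[0,0,0,0,0,0],[0,0,0,0,0,0],[0,0,0,0,0,0],[0,0,0,0,0,0],[0,0,0,0,0,0],[0,0,0,0,0,0],[0,0,0,0,0,0]], grip=1.5, newtons=45)

```text
time_s: 3.2
eef_pos: [410.3, -332.0, 20.6]
ee_rot: [0.0, 0.595, 0.804, -0.0]
force: [-3.4, 0.9, 5.7]
grip_width: 0.256
```

Run:
```python
from h import *
goto((410,-332,20),107)
a=eyes.capture('wrist');goto((410,-332,20),107)
cv2.imwrite('pics/w2.png',a)
```

```text
t 3.2 pos [ 410.3 -332.    20.6] theta 107.0 tilt [-0.01 -0.01] F [-3.4  0.9  5.7] w 21.9 j [-0.9   0.58  1.71 -0.    0.85 -1.2 ]
 -> shift cm (tool now) [ 0.01 -0.03  0.06] turnz -0.0
t 3.25 pos [ 410.3 -332.    20.6] theta 107.0 tilt [-0.   -0.01] F [-2.9  0.6  5.1] w 21.5 j [-0.9   0.58  1.71 -0.    0.85 -1.2 ]
 -> shift cm (tool now) [ 0.01 -0.03  0.06] turnz -0.0
```

View pics/w2.png

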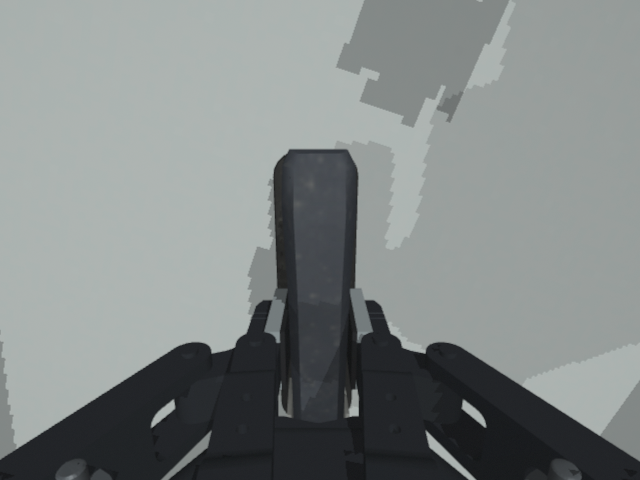

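The jaws are across the stapler's arm, and its far end is at row 150.

Run:
```python
from h import *
s,p,R=st(); c=eyes.camera_params('wrist')
for z in (8,30,45,53): print(z,(R.T@(ray(c,(318,150),z)-p)).round(1))
plan((410,-332,115),107)
```

```text
8 [64.1 -1.2 12.6]
30 [65.4 -1.2 -9.4]
45 [ 66.3  -1.2 -24.4]
53 [ 66.8  -1.2 -32.4]
t 3.25 pos [ 410.3 -332.    20.6] theta 107.0 tilt [-0.   -0.01] F [-2.9  0.6  5.1] w 21.5 j [-0.9   0.58  1.71 -0.    0.85 -1.2 ]
 -> shift cm (tool now) [ 0.01 -0.03 -9.44] turnz -0.0
  [0.0, -0.0, -0.9] -0.0
  [0.0, -0.0, -1.0] -0.0
  [0.0, -0.0, -0.9] -0.0
  [0.0, -0.0, -1.0] -0.0
  [0.0, -0.0, -0.9] -0.0
  [0.0, -0.0, -1.0] -0.0
  [0.0, -0.0, -0.9] -0.0
  [0.0, -0.0, -1.0] -0.0
  [0.0, -0.0, -0.9] -0.0
  [0.01, -0.03, -0.94] -0.0
```

Request:
move_arm(deltas=[[0,0,-1.5,0,0,0],[0,0,-2.5,0,0,0],[0,0,-3,0,0,0],[0,0,-3,0,0,0],[0,0,-2,0,0,0],[1,1.2,0,0,0,-4],[2,2.2,0,0,0,-4],[2,2.3,0,0,0,-4],[2,2.3,0,0,0,-4],[2,2.3,0,0,0,-4]])

```text
time_s: 4.25
eef_pos: [463.8, -205.1, 139.7]
ee_rot: [-0.0, 0.445, 0.895, 0.0]
force: [-0.2, 0.5, -2.2]
grip_width: 0.255
```

Run:
```python
from h import *
plan((597.2,-25,140),184.2)
```

```text
t 4.25 pos [ 463.8 -205.1  139.7] theta 127.1 tilt [-0.03  0.04] F [-0.2  0.5 -2.2] w 21.8 j [-0.65  0.37  1.68  0.    1.1  -1.3 ]
 -> shift cm (tool now) [ 6.31e+00  2.15e+01 -2.00e-02] turnz -57.1
  [0.6, 2.2, -0.0] -5.71
  [0.4, 2.2, -0.0] -5.71
  [0.2, 2.2, -0.0] -5.71
  [0.0, 2.2, -0.0] -5.71
  [-0.2, 2.3, -0.0] -5.71
  [-0.5, 2.2, -0.0] -5.71
  [-0.7, 2.1, -0.0] -5.71
  [-0.9, 2.0, -0.0] -5.71
  [-1.1, 2.0, -0.0] -5.71
  [-1.28, 1.83, -0.02] -5.71
```

Request:
move_arm(deltas=[[0.6,2.2,0,0,0,-5.71],[0.4,2.2,0,0,0,-5.71],[0.2,2.2,0,0,0,-5.71],[0,2.2,0,0,0,-5.71],[-0.2,2.3,0,0,0,-5.71],[-0.5,2.2,0,0,0,-5.71],[-0.7,2.1,0,0,0,-5.71],[-0.9,2.0,0,0,0,-5.71],[-1.1,2.0,0,0,0,-5.71],[-1.3,1.8,0,0,0,-5.71]])

```text
time_s: 5.25
eef_pos: [597.9, -26.0, 139.5]
ee_rot: [-0.001, -0.038, 0.999, 0.0]
force: [-0.1, -0.2, -1.9]
grip_width: 0.252
```

Run:
```python
from h import *
goto((597.2,-25,36),184.2)
a=eyes.capture('wrist');goto((597.2,-25,36),184.2)
cv2.imwrite('pics/w3.png',a)
```

```text
t 5.25 pos [597.9 -26.  139.5] theta -175.7 tilt [-0.07  0.03] F [-0.1 -0.2 -1.9] w 21.5 j [-0.24  0.55  1.39  0.    1.2  -1.89]
 -> shift cm (tool now) [ 0.05  0.1  10.35] turnz 0.1
t 5.3 pos [599.2 -23.6 139.5] theta -175.3 tilt [0.01 0.09] F [-0.5  1.7 -3.5] w 21.3 j [-0.24  0.56  1.38  0.    1.2  -1.89]
 -> shift cm (tool now) [ 0.21 -0.14 10.35] turnz 0.5
```

View pics/w3.png

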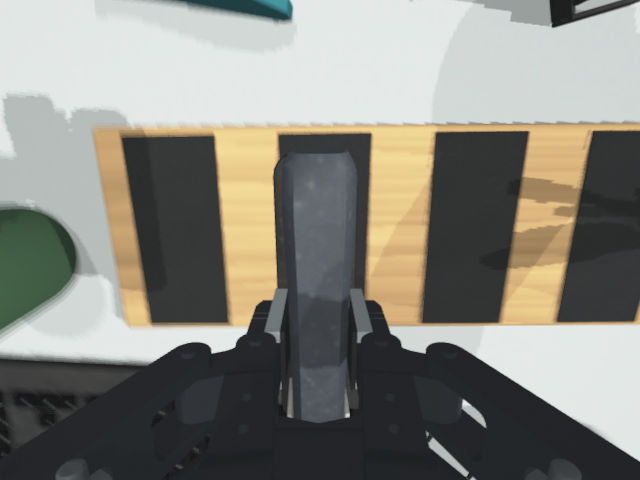

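Run:
```python
from h import *
c=eyes.camera_params('wrist')
P={'pad4':[(123,137),(214,136),(228,323),(150,323)],'pad2':[(436,132),(528,131),(503,323),(423,323)],'pad3far':[(279,134),(371,133)],'pad1':[(592,130),(638,323),(558,323)]}
for k,v in P.items():
    w=np.array([ray(c,q,14)[:2] for q in v]); print(k,w.round(1).tolist(),w.mean(0).round(1))
goto((597.2,-25,35),184.2)
```

```text
pad4 [[542.4, -166.2], [536.6, -102.8], [682.7, -91.3], [687.9, -154.6]] [ 612.4 -128.7]
pad2 [[521.2, 51.4], [515.3, 115.0], [664.4, 131.6], [669.7, 66.8]] [592.7  91.2]
pad3far [[531.5, -57.6], [525.6, 6.3]] [528.6 -25.6]
pad1 [[511.0, 159.2], [655.4, 240.9], [660.7, 176.1]] [609.  192.1]
t 5.3 pos [599.2 -23.6 139.5] theta -175.3 tilt [0.01 0.09] F [-0.5  1.7 -3.5] w 21.3 j [-0.24  0.56  1.38  0.    1.2  -1.89]
 -> shift cm (tool now) [ 0.21 -0.14 10.45] turnz 0.5
```

Request:
move_arm(deltas=[[0,0,1.5,0,0,0],[0,0,2,0,0,0],[0,0,2,0,0,0],[0,0,1.5,0,0,0],[0,0,1.2,0,0,0],[0,0,1,0,0,0],[0,0,0.7,0,0,0],[0,0,0.3,0,0,0],[0,0,0.2,0,0,0],[0,0,0,0,0,0]])

```text
time_s: 6.3
eef_pos: [597.8, -27.1, 36.5]
ee_rot: [0.0, -0.036, 0.999, -0.0]
force: [-0.3, -0.6, -2.2]
grip_width: 0.254
```

Request:
move_arm(deltas=[[0,0,0,0,0,0],[0,0,0,0,0,0],[0,0,0,0,0,0],[0,0,0,0,0,0],[0,0,0,0,0,0],[0,0,-1,0,0,0],[0,0,-2,0,0,0],[0,0,-3,0,0,0],[0,0,-4,0,0,0],[0,0,-4,0,0,0]], grip=8.54)

```text
time_s: 7.3
eef_pos: [597.4, -27.0, 178.5]
ee_rot: [0.0, -0.036, 0.999, -0.0]
force: [0.4, -0.0, -0.2]
grip_width: 0.997
```

Run:
```python
from h import *
plan((424,-124,180),85+180)
```

```text
t 7.3 pos [597.4 -27.  178.5] theta -175.9 tilt [ 0.01 -0.  ] F [ 0.4 -0.  -0.2] w 85.1 j [-0.24  0.51  1.34 -0.    1.28 -1.88]
 -> shift cm (tool now) [17.98 -8.45 -0.15] turnz -80.9
  [1.8, -0.8, -0.0] -8.09
  [1.9, -0.6, -0.0] -8.09
  [2.0, -0.3, -0.0] -8.09
  [2.0, -0.1, -0.1] -8.09
  [1.9, 0.3, 0.0] -8.09
  [1.9, 0.5, 0.0] -8.09
  [1.9, 0.8, -0.0] -8.09
  [1.7, 1.0, -0.0] -8.09
  [1.5, 1.3, -0.0] -8.09
  [1.34, 1.46, -0.05] -8.09
```

Run:
```python
from h import *
cv2.imwrite('pics/w4.png',eyes.capture('wrist'))
plan((424,-124,180),100)
```

```text
t 7.35 pos [599.9 -27.5 185.9] theta -175.9 tilt [ 0.65 -0.16] F [1.2 0.1 7.1] w 85.4 j [-0.24  0.51  1.33 -0.    1.29 -1.88]
 -> shift cm (tool now) [18.24 -8.37  0.42] turnz 84.1
  [1.8, -0.8, 0.0] 8.41
  [1.7, -1.1, 0.1] 8.41
  [1.5, -1.4, 0.0] 8.41
  [1.3, -1.5, 0.1] 8.41
  [1.1, -1.7, 0.0] 8.41
  [0.7, -1.8, 0.1] 8.41
  [0.6, -2.0, -0.0] 8.41
  [0.2, -2.0, 0.0] 8.41
  [-0.1, -2.0, 0.1] 8.41
  [-0.34, -1.96, 0.02] 8.41
```

View pics/w4.png

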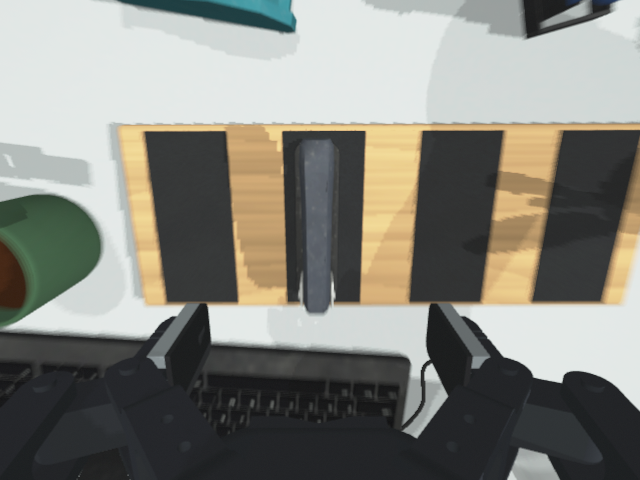

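Request:
move_arm(deltas=[[1.8,-0.8,0,0,0,8.41],[1.7,-1.1,0,0,0,8.41],[1.5,-1.4,0,0,0,8.41],[1.3,-1.5,0,0,0,8.41],[1.0,-1.7,0,0,0,8.41],[0.7,-1.8,0,0,0,8.41],[0.5,-2.0,0,0,0,8.41],[0.2,-2.0,0,0,0,8.41],[-0.1,-2.0,0,0,0,8.41],[-0.3,-2.0,0,0,0,8.41]])

```text
time_s: 8.35
eef_pos: [422.0, -124.9, 176.8]
ee_rot: [0.0, 0.645, 0.764, 0.0]
force: [0.1, -0.2, -0.3]
grip_width: 0.997
```

Run:
```python
from h import *
goto((424,-124,180),85)
```

```text
t 8.35 pos [ 422.  -124.9  176.8] theta 99.6 tilt [ 0.05 -0.03] F [ 0.1 -0.2 -0.3] w 85.1 j [-0.56  0.18  1.82 -0.    1.14 -0.72]
 -> shift cm (tool now) [ 0.05  0.21 -0.32] turnz 14.6
```

Turn the rest, settle, and look.

Request:
move_arm(deltas=[[0.1,0.2,0,0,0,4.8],[0,0,0,0,0,4.8],[0,0,0,0,0,4.8],[0,0,0,0,0,0],[0,0,0,0,0,0],[0,0,0,0,0,0],[0,0,0,0,0,0],[0,0,0,0,0,0],[0,0,0,0,0,0],[0,0,0,0,0,0]])

```text
time_s: 9.35
eef_pos: [424.5, -123.1, 176.3]
ee_rot: [-0.0, 0.734, 0.679, -0.0]
force: [0.1, 1.0, -0.6]
grip_width: 0.997
```

Run:
```python
from h import *
goto((424,-124,11),85); c=eyes.camera_params('wrist'); np.save('c5.npy',np.array(c['camera_from_world']))
a=eyes.capture('wrist'); cv2.imwrite('pics/w5.png',a)
t=eyes.capture('top'); cv2.imwrite('pics/t5.png',cv2.resize(t[145:295,140:480],None,fx=2.35,fy=2.35)); cv2.imwrite('pics/t5full.png',t)
hsv=cv2.cvtColor(a,cv2.COLOR_BGR2HSV);m=((hsv[...,0]>80)&(hsv[...,0]<105)&(hsv[...,1]>90)).astype(np.uint8)
k=max(cv2.findContours(m,0,1)[0],key=cv2.contourArea); print(cv2.boundingRect(k),cv2.minAreaRect(k))
```

```text
t 9.35 pos [ 424.5 -123.1  176.3] theta 85.6 tilt [-0.  0.] F [ 0.1  1.  -0.6] w 85.1 j [-0.55  0.19  1.81  0.    1.14 -0.47]
 -> shift cm (tool now) [-0.09 -0.04 16.53] turnz 0.6
(285, 131, 71, 172) ((320.0, 216.5), (171.0, 70.0), 90.0)
```

View pics/w5.png

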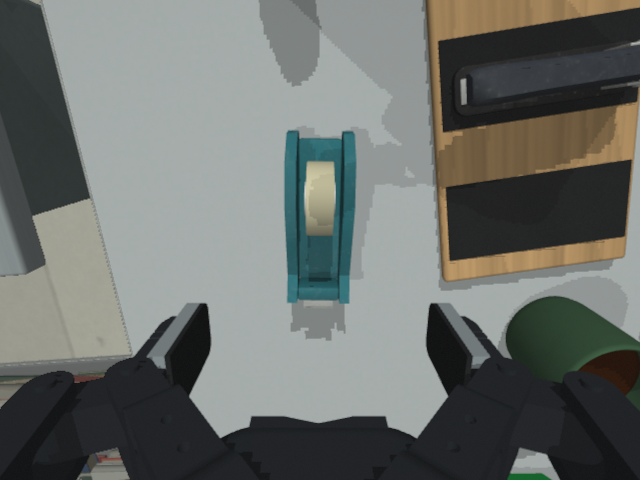

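View pics/t5.png

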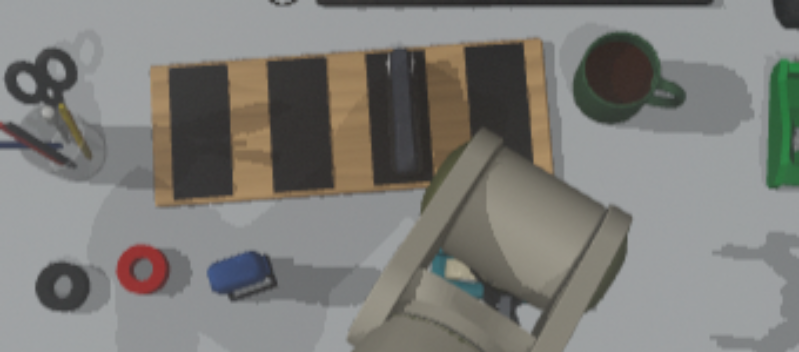

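Run:
```python
from h import *
c={'K':eyes.camera_params('wrist')['K'],'camera_from_world':np.load('c5.npy')}
for z in (0,20,40,60): 
    f,n=ray(c,(320,131),z),ray(c,(320,302),z); print(z,f.round(1),n.round(1),np.linalg.norm(f-n).round(1))
tp=eyes.camera_params('top')
for z in (30,45,53): print(z,[ray(tp,(140+u/2.35,145+v/2.35),z)[:2].round(1).tolist() for u,v in ((400,50),(404,171))])
goto((424,-124,11),85)
```

```text
0 [430.6 -54.1   0. ] [ 418.8 -209.7   -0. ] 156.1
20 [430.5 -53.9  20. ] [ 419.5 -199.7   20. ] 146.3
40 [430.4 -53.7  40. ] [ 420.1 -189.8   40. ] 136.5
60 [430.3 -53.4  60. ] [ 420.7 -179.8   60. ] 126.7
30 [[670.3, -26.9], [535.8, -31.9]]
45 [[665.8, -27.4], [533.1, -32.4]]
53 [[663.4, -27.7], [531.6, -32.6]]
t 9.45 pos [ 424.5 -123.2  176.3] theta 85.6 tilt [-0.  0.] F [-0.8  0.  -0.2] w 85.3 j [-0.55  0.19  1.81  0.    1.14 -0.47]
 -> shift cm (tool now) [-0.09 -0.04 16.53] turnz 0.6
```

Request:
move_arm(deltas=[[-0.1,0.1,2,0,0,0.3],[0,0,2.5,0,0,0],[0,0,2.5,0,0,0],[0,0,2.5,0,0,0],[0,0,2.5,0,0,0],[0,0,2,0,0,0],[0,0,1.5,0,0,0],[0,0,1,0,0,0],[0,0,0,0,0,0],[0,0,0,0,0,0]])

```text
time_s: 10.45
eef_pos: [425.6, -124.4, 11.7]
ee_rot: [0.0, 0.736, 0.677, 0.0]
force: [-0.2, -1.1, -0.5]
grip_width: 1.004
```

Request:
move_arm(deltas=[[0,0,0,0,0,0],[0,0,0,0,0,0],[0,0,0,0,0,0],[0,0,0,0,0,0],[0,0,0,0,0,0],[0,0,0,0,0,0],[0,0,0,0,0,0],[0,0,0,0,0,0],[0,0,0,0,0,0],[0,0,0,0,0,0]], grip=4.2, newtons=80)

```text
time_s: 11.45
eef_pos: [425.6, -124.4, 12.1]
ee_rot: [0.0, 0.736, 0.677, 0.0]
force: [-2.1, 0.0, 8.6]
grip_width: 0.601
```

Run:
```python
from h import *
goto((591.5,87,140),4.2)
```

```text
t 11.45 pos [ 425.6 -124.4   12.1] theta 85.3 tilt [ 0.05 -0.04] F [-2.1  0.   8.6] w 51.3 j [-0.55  0.47  1.96 -0.    0.71 -0.47]
 -> shift cm (tool now) [ 22.43  14.8  -12.79] turnz 81.1
```

Request:
move_arm(deltas=[[0,0,-0.7,0,0,0],[0,0,-1.3,0,0,0],[0,0,-2,0,0,0],[0,0,-2,0,0,0],[0,0,-2,0,0,0],[0,0,-2,0,0,0],[0,0,-1.5,0,0,0],[0,0,-1,0,0,0],[0,0,-0.5,0,0,0],[0,0,0,0,0,0]])

```text
time_s: 12.45
eef_pos: [425.3, -124.2, 141.4]
ee_rot: [0.0, 0.736, 0.677, 0.0]
force: [-0.4, -0.4, -6.4]
grip_width: 0.599
```

Run:
```python
from h import *
c=eyes.camera_params('wrist')
cv2.imwrite('pics/w6.png',eyes.capture('wrist'))
plan((591.5,87,142),4.2)
```

```text
t 12.5 pos [ 425.1 -124.1  140.9] theta 85.3 tilt [-0.04  0.03] F [-0.  -1.1 -6.3] w 51.4 j [-0.55  0.24  1.86  0.    1.05 -0.47]
 -> shift cm (tool now) [22.41 14.84 -0.11] turnz 81.1
  [2.2, 1.5, -0.0] 8.11
  [2.5, 1.1, -0.0] 8.11
  [2.5, 0.8, -0.0] 8.11
  [2.7, 0.5, -0.0] 8.11
  [2.7, 0.0, -0.1] 8.11
  [2.6, -0.3, 0.0] 8.11
  [2.6, -0.7, 0.0] 8.11
  [2.5, -1.1, 0.0] 8.11
  [2.3, -1.4, -0.0] 8.11
  [2.07, -1.7, -0.01] 8.11
```

View pics/w6.png

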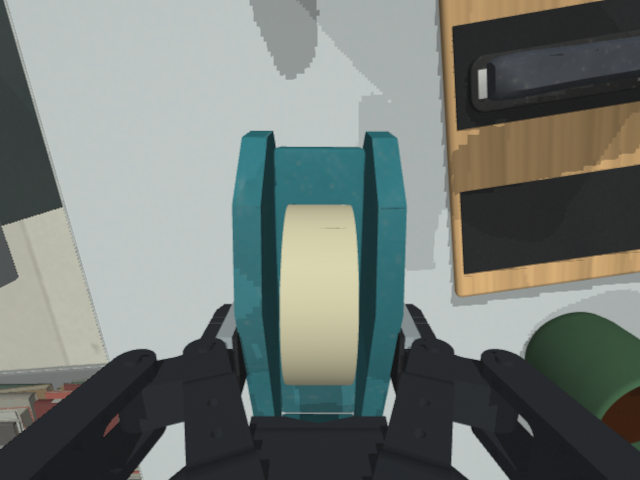

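Request:
move_arm(deltas=[[2.2,1.5,0,0,0,8.11],[2.5,1.1,0,0,0,8.11],[2.5,0.8,0,0,0,8.11],[2.7,0.5,0,0,0,8.11],[2.7,0.0,0,0,0,8.11],[2.6,-0.3,0,0,0,8.11],[2.6,-0.7,0,0,0,8.11],[2.5,-1.1,0,0,0,8.11],[2.3,-1.4,0,0,0,8.11],[2.1,-1.7,0,0,0,8.11]])

```text
time_s: 13.5
eef_pos: [592.0, 87.9, 139.8]
ee_rot: [-0.0, 0.999, 0.033, -0.001]
force: [0.4, -0.4, -5.4]
grip_width: 0.595
```

Request:
move_arm(deltas=[[0,0,0,0,0,0],[0,0,0,0,0,0],[0,0,0,0,0,0],[0,0,0,0,0,0],[0,0,1,0,0,0],[0,0,1,0,0,0],[0,0,1,0,0,0],[0,0,1,0,0,0],[0,0,1,0,0,0],[0,0,0,0,0,0]])

```text
time_s: 14.5
eef_pos: [591.1, 87.0, 89.4]
ee_rot: [-0.0, 0.999, 0.036, -0.002]
force: [-0.3, 0.7, -6.5]
grip_width: 0.6
```

Run:
```python
from h import *
goto((591.5,87,26),4.2)
c=eyes.camera_params('wrist');np.save('c7.npy',c['camera_from_world'])
cv2.imwrite('pics/w7.png',eyes.capture('wrist'))
```

```text
t 14.5 pos [591.1  87.   89.4] theta 4.2 tilt [-0.18  0.01] F [-0.3  0.7 -6.5] w 51.2 j [-0.05  0.61  1.44  0.    1.1   1.45]
 -> shift cm (tool now) [0.06 0.   6.34] turnz -0.0
```

View pics/w7.png

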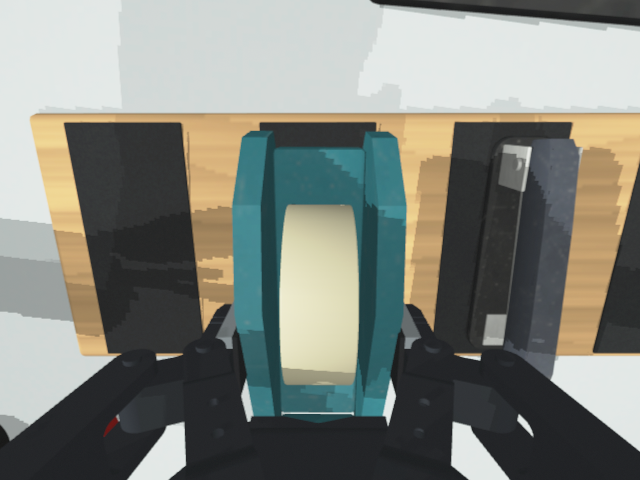

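Run:
```python
from h import *
c={'K':eyes.camera_params('wrist')['K'],'camera_from_world':np.load('c7.npy')}
P={'pad1':[(65,124),(181,123),(200,352),(108,352)],'pad2far':[(260,122),(376,122)],'pad3far':[(454,122),(571,123)]}
for k,v in P.items():
    w=np.array([ray(c,q,14)[:2] for q in v]); print(k,w.round(1).tolist(),w.mean(0).round(1))
```

```text
pad1 [[655.0, 233.1], [660.2, 168.1], [512.1, 160.5], [507.6, 222.7]] [583.7 196.1]
pad2far [[664.0, 123.8], [668.7, 58.8]] [666.4  91.3]
pad3far [[671.9, 15.1], [676.2, -50.7]] [674.  -17.8]
```

Request:
move_arm(deltas=[[0,0.1,1,0,0,0],[0,0,1.2,0,0,0],[0,0,1.2,0,0,0],[0,0,1,0,0,0],[0,0,0.8,0,0,0],[0,0,0.6,0,0,0],[0,0,0.3,0,0,0],[0,0,0.2,0,0,0],[0,0,0,0,0,0],[0,0,0,0,0,0]])

```text
time_s: 15.55
eef_pos: [592.3, 85.9, 28.6]
ee_rot: [0.0, 0.999, 0.036, 0.0]
force: [-0.6, 0.1, -5.8]
grip_width: 0.598
```

Request:
move_arm(deltas=[[0,0,0,0,0,0],[0,0,0,0,0,0],[0,0,0,0,0,0],[0,0,0,0,0,0],[0,0,0,0,0,0],[0,0,0,0,0,0],[0,0,-1.5,0,0,0],[0,0,-3,0,0,0],[0,0,-4,0,0,0],[0,0,-5,0,0,0]], grip=8.54)

```text
time_s: 16.55
eef_pos: [591.3, 85.9, 164.8]
ee_rot: [-0.0, 0.999, 0.036, -0.001]
force: [-0.2, 0.4, 0.4]
grip_width: 1.004
```

Run:
```python
from h import *
plan((421,138,225),85)
```

```text
t 16.55 pos [591.3  85.9 164.8] theta 4.2 tilt [-0.12  0.01] F [-0.2  0.4  0.4] w 85.8 j [-0.05  0.53  1.36  0.    1.26  1.45]
 -> shift cm (tool now) [-16.62  -6.43  -5.99] turnz -80.8
  [-1.7, -0.6, -0.6] -8.08
  [-1.5, -0.9, -0.6] -8.08
  [-1.4, -1.1, -0.6] -8.08
  [-1.3, -1.3, -0.6] -8.08
  [-1.0, -1.4, -0.6] -8.08
  [-0.9, -1.6, -0.6] -8.08
  [-0.6, -1.6, -0.6] -8.08
  [-0.4, -1.8, -0.6] -8.08
  [-0.1, -1.8, -0.6] -8.08
  [0.09, -1.73, -0.59] -8.08
```

Request:
move_arm(deltas=[[-1.7,-0.6,-1.2,0,0,-8.5],[-1.5,-0.9,-1.2,0,0,-8.5],[-1.4,-1.1,-1.2,0,0,-8.5],[-1.2,-1.3,-1.2,0,0,-8.5],[-1.0,-1.4,-1.2,0,0,-8.5],[-0.8,-1.6,0,0,0,-8.5],[-0.5,-1.7,0,0,0,-8.5],[-0.3,-1.8,0,0,0,-8.5],[0,-1.8,0,0,0,-8.5],[0.3,-1.7,0,0,0,-8.5]])

```text
time_s: 17.55
eef_pos: [422.0, 139.0, 224.4]
ee_rot: [0.0, 0.71, 0.704, 0.001]
force: [-0.4, 0.2, 0.5]
grip_width: 0.999
```

Request:
move_arm(deltas=[[0,0,0,0,0,-6],[0,0,0,0,0,-6],[0,0,0,0,0,-6],[0,0,0,0,0,0],[0,0,0,0,0,0],[0,0,0,0,0,0],[0,0,0,0,0,0],[0,0,0,0,0,0],[0,0,0,0,0,0],[0,0,0,0,0,0]])

```text
time_s: 18.55
eef_pos: [422.8, 138.8, 223.3]
ee_rot: [-0.0, 0.594, 0.805, -0.0]
force: [0.2, 0.2, 0.8]
grip_width: 1.001
```

Run:
```python
from h import *
goto((421,138,225),107)
c=eyes.camera_params('wrist');np.save('c8.npy',c['camera_from_world'])
a=eyes.capture('wrist');cv2.imwrite('pics/w8.png',a)
hsv=cv2.cvtColor(a,cv2.COLOR_BGR2HSV);m=((hsv[...,0]>105)&(hsv[...,0]<125)&(hsv[...,1]>110)).astype(np.uint8)
k=max(cv2.findContours(m,0,1)[0],key=cv2.contourArea); print(cv2.boundingRect(k))
for z in (76,90,102):
    w=np.array([ray(c,q[0],z)[:2] for q in k],np.float32); print(z,cv2.minAreaRect(w))
```

```text
t 18.55 pos [422.8 138.8 223.3] theta 107.2 tilt [-0.01 -0.  ] F [0.2 0.2 0.8] w 85.5 j [ 0.05  0.14  1.73 -0.    1.26 -0.25]
 -> shift cm (tool now) [-0.02 -0.2  -0.17] turnz 0.2
(297, 181, 43, 81)
76 ((421.8609924316406, 137.78521728515625), (33.4670524597168, 66.8238296508789), 18.736658096313477)
90 ((420.81011962890625, 141.19967651367188), (31.85239601135254, 63.599822998046875), 18.7367000579834)
102 ((419.9094543457031, 144.12635803222656), (30.4683780670166, 60.83638000488281), 18.7366943359375)
```

View pics/w8.png

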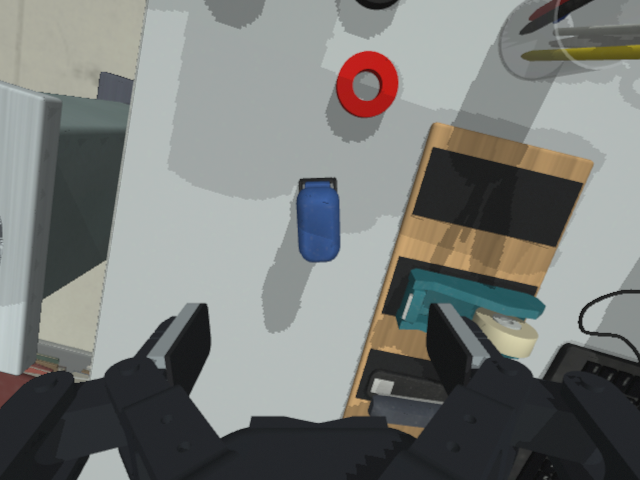

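Run:
```python
from h import *
c={'K':eyes.camera_params('wrist')['K'],'camera_from_world':np.load('c8.npy')}
for f,n in ((76,97),(80,90),(76,90)):
    a=ray(c,(318,181),f);b=ray(c,(319,262),n); print(f,n,((a+b)/2).round(1),np.linalg.norm((a-b)[:2]).round(1))
for z in (76,): print(ray(c,(298,179),72).round(1),ray(c,(336,179),72).round(1))
goto((420.5,140,72),108.5)
```

```text
76 97 [421.2 141.1  86.5] 59.7
80 90 [421.5 140.1  85. ] 62.8
76 90 [421.5 139.8  83. ] 62.3
[396.6 165.8  72. ] [425.3 174.6  72. ]
t 18.6 pos [422.8 138.8 223.3] theta 107.2 tilt [-0.01 -0.  ] F [ 0.3 -0.1  0.1] w 85.7 j [ 0.05  0.14  1.73 -0.    1.26 -0.25]
 -> shift cm (tool now) [ 0.18 -0.19 15.13] turnz -1.3
```

Request:
move_arm(deltas=[[0.2,-0.1,2,0,0,-1.3],[0,0,2.5,0,0,0],[0,0,2.5,0,0,0],[0,0,2.5,0,0,0],[0,0,2,0,0,0],[0,0,1.5,0,0,0],[0,0,1.1,0,0,0],[0,0,1,0,0,0],[0,0,0,0,0,0],[0,0,0,0,0,0]])

```text
time_s: 19.6
eef_pos: [421.5, 140.5, 72.6]
ee_rot: [0.0, 0.584, 0.811, 0.0]
force: [-0.0, -0.1, 0.4]
grip_width: 1.0
```

Request:
move_arm(deltas=[[0,0,0,0,0,0],[0,0,0,0,0,0],[0,0,0,0,0,0],[0,0,0,0,0,0],[0,0,0,0,0,0],[0,0,0,0,0,0],[0,0,0,0,0,0],[0,0,0,0,0,0],[0,0,0,0,0,0],[0,0,0,0,0,0]], grip=2.6, newtons=50)

```text
time_s: 20.6
eef_pos: [421.6, 140.5, 72.8]
ee_rot: [0.0, 0.584, 0.811, 0.0]
force: [-1.6, -0.7, 6.1]
grip_width: 0.375
```

Run:
```python
from h import *
cv2.imwrite('pics/w9.png',eyes.capture('wrist'))
goto((584,195,200),4.2+180)
```

```text
t 20.65 pos [421.6 140.5  72.8] theta 108.5 tilt [ 0.05 -0.  ] F [-0.9 -0.6  5.4] w 31.5 j [ 0.06  0.35  1.92 -0.    0.87 -0.27]
 -> shift cm (tool now) [  0.02  17.14 -12.7 ] turnz -75.7
```

View pics/w9.png

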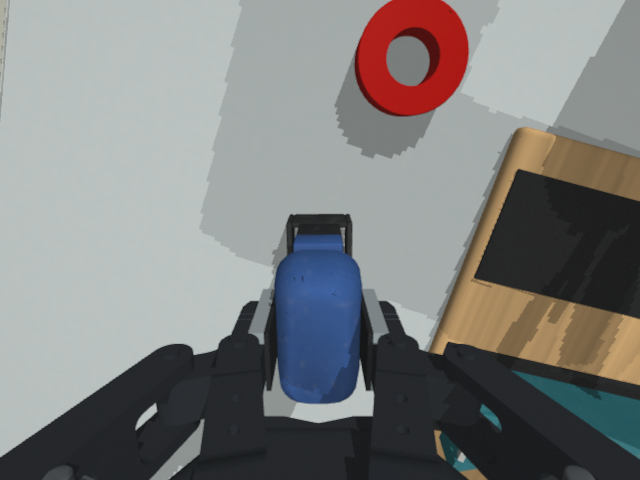

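Request:
move_arm(deltas=[[0,0,-1,0,0,0],[0,0,-1.5,0,0,0],[0,0,-1.5,0,0,0],[0,0,-1.5,0,0,0],[0,0,-1.5,0,0,0],[0,0,-1,0,0,0],[0,0,0,0,0,0],[0,0,0,0,0,0],[0,0,0,0,0,0],[0,0,0,0,0,0]])

```text
time_s: 21.65
eef_pos: [421.0, 140.4, 151.7]
ee_rot: [-0.0, 0.584, 0.811, -0.0]
force: [-1.5, 0.3, -1.7]
grip_width: 0.371
```

Run:
```python
from h import *
plan((584,194.5,152),4.2+180)
```

```text
t 21.65 pos [421.  140.4 151.7] theta 108.5 tilt [-0.07 -0.01] F [-1.5  0.3 -1.7] w 31.7 j [ 0.06  0.22  1.84 -0.    1.08 -0.27]
 -> shift cm (tool now) [-0.04 17.17 -0.05] turnz -75.7
  [-0.0, 1.7, -0.0] -7.57
  [-0.2, 1.7, -0.0] -7.57
  [-0.5, 1.7, -0.0] -7.57
  [-0.7, 1.6, -0.0] -7.57
  [-0.8, 1.4, -0.0] -7.57
  [-1.1, 1.4, -0.0] -7.57
  [-1.2, 1.2, -0.0] -7.57
  [-1.4, 1.0, -0.0] -7.57
  [-1.5, 0.9, -0.0] -7.57
  [-1.57, 0.61, -0.05] -7.57
```

Request:
move_arm(deltas=[[0,1.7,-0.5,0,0,-7.57],[-0.2,1.7,-0.5,0,0,-7.57],[-0.5,1.7,-0.5,0,0,-7.57],[-0.7,1.6,-0.5,0,0,-7.57],[-0.8,1.4,0,0,0,-7.57],[-1.1,1.4,0,0,0,-7.57],[-1.2,1.2,0,0,0,-7.57],[-1.4,1.0,0,0,0,-7.57],[-1.5,0.9,0,0,0,-7.57],[-1.6,0.6,0,0,0,-7.57]])

```text
time_s: 22.65
eef_pos: [585.1, 194.6, 171.5]
ee_rot: [-0.001, -0.039, 0.999, -0.0]
force: [-0.2, 1.2, -1.0]
grip_width: 0.372
```

Request:
move_arm(deltas=[[0,0,0,0,0,0],[0,0,0,0,0,0],[0,0,0,0,0,0],[0,0,1,0,0,0],[0,0,1,0,0,0],[0,0,1,0,0,0],[0,0,1,0,0,0],[0,0,0,0,0,0],[0,0,0,0,0,0],[0,0,0,0,0,0]])

```text
time_s: 23.65
eef_pos: [584.9, 194.4, 132.8]
ee_rot: [0.0, -0.036, 0.999, 0.0]
force: [-0.7, -0.5, -1.0]
grip_width: 0.374
```

Run:
```python
from h import *
goto((584,195,88),4.2+180)
cv2.imwrite('pics/w10.png',eyes.capture('wrist'))
```

```text
t 23.65 pos [584.9 194.4 132.8] theta -175.8 tilt [0.05 0.01] F [-0.7 -0.5 -1. ] w 31.9 j [ 0.13  0.6   1.33  0.    1.21 -1.51]
 -> shift cm (tool now) [0.08 0.06 4.48] turnz -0.0
```

View pics/w10.png

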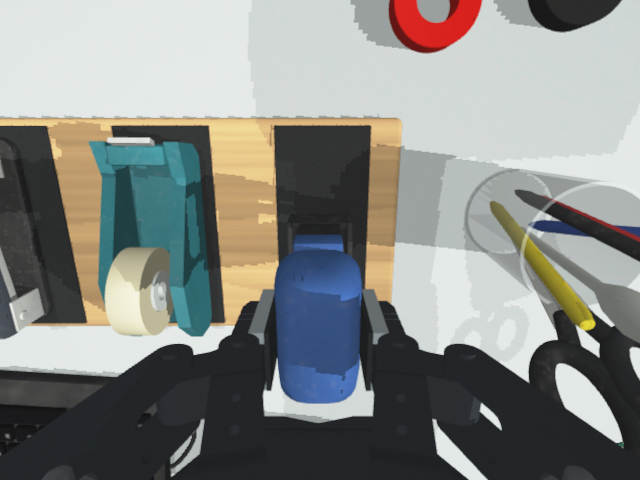

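Run:
```python
from h import *
s,p,R=st(); c=eyes.camera_params('wrist')
for z in (120,150,180): print(z,ray(c,(532,380),z).round(1),(R.T@(ray(c,(532,380),z)-p)).round(1))
w=np.array([ray(c,q,14)[:2] for q in [(275,126),(371,126)]]); print(w, w.mean(0)+75*np.array([.9973,.0732]))
```

```text
120 [622.4 302.5 120. ] [-45.3 105.1  12.8]
150 [600.7 280.5 150. ] [-22.1  84.7 -17.2]
180 [579.1 258.5 180. ] [  1.   64.3 -47.2]
[[511.79937156 158.62977127]
 [507.09640033 223.35237359]] [584.24538594 196.48107243]
```

Run:
```python
from h import *
tp=eyes.camera_params('top')
for q in [(173,177),(168,168),(165,185),(143,180)]: print(q,ray(tp,q,180).round(1),ray(tp,q,150).round(1))
t=eyes.capture('top');cv2.imwrite('pics/t10.png',cv2.resize(t[145:295,130:400],None,fx=2.9,fy=2.9))
```

```text
(173, 177) [601.3 275.3 180. ] [609.6 285.7 150. ]
(168, 168) [622.1 287.6 180. ] [631.  298.3 150. ]
(165, 185) [583.  292.5 180. ] [590.7 303.4 150. ]
(143, 180) [594.5 342.6 180. ] [602.5 355.1 150. ]
```

View pics/t10.png

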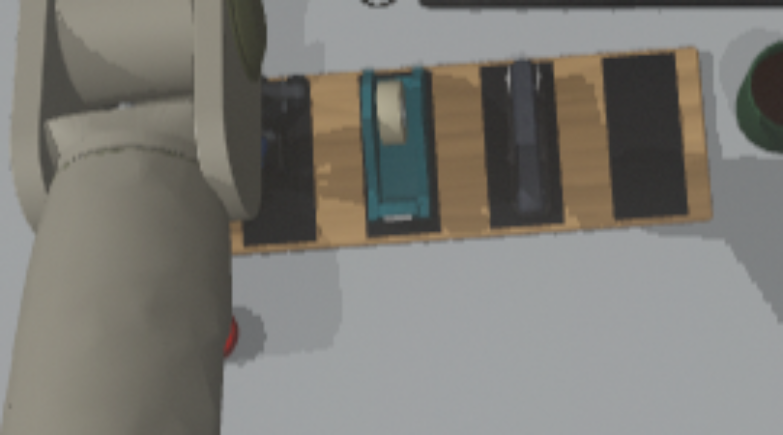

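Run:
```python
from h import *
t=eyes.capture('side');cv2.imwrite('pics/s10.png',cv2.resize(t[60:320,160:460],None,fx=2.3,fy=2.3))
```

```text
(no output)
```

View pics/s10.png

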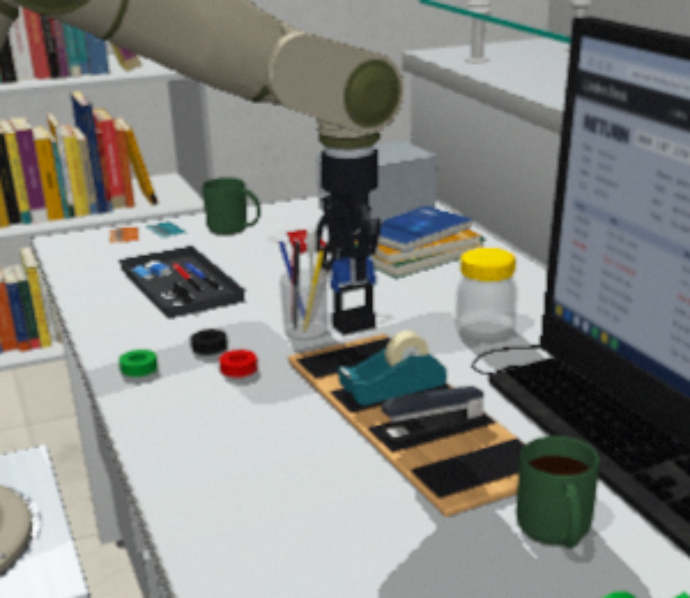

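Request:
move_arm(deltas=[[0,0.1,0.8,0,0,0],[0,0,1,0,0,0],[0,0,1,0,0,0],[0,0,0.7,0,0,0],[0,0,0.5,0,0,0],[0,0,0.3,0,0,0],[0,0,0.2,0,0,0],[0,0,0.1,0,0,0],[0,0,0,0,0,0],[0,0,0,0,0,0]])

```text
time_s: 24.8
eef_pos: [584.7, 195.4, 86.9]
ee_rot: [0.0, -0.036, 0.999, 0.0]
force: [-1.3, -0.3, 3.9]
grip_width: 0.375
```

Request:
move_arm(deltas=[[0,0,0,0,0,0],[0,0,0,0,0,0],[0,0,0,0,0,0],[0,0,0,0,0,0],[0,0,0,0,0,0],[0,0,-0.5,0,0,0],[0,0,-1.5,0,0,0],[0,0,-2.5,0,0,0],[0,0,-3.5,0,0,0],[0,0,-3.5,0,0,0]], grip=5.5)

```text
time_s: 25.8
eef_pos: [584.3, 195.3, 202.8]
ee_rot: [-0.0, -0.036, 0.999, -0.0]
force: [0.3, -0.4, 0.6]
grip_width: 0.649
```

Run:
```python
from h import *
cv2.imwrite('pics/w11.png',eyes.capture('wrist'))
plan((412.8,341.8,200),100)
```

```text
t 25.85 pos [586.3 195.7 209.5] theta -175.8 tilt [0.56 0.08] F [0.2 0.6 5.5] w 54.9 j [ 0.13  0.53  1.23  0.    1.37 -1.51]
 -> shift cm (tool now) [16.25 15.84  0.8 ] turnz 84.2
  [1.6, 1.6, 0.1] 8.42
  [1.9, 1.3, 0.1] 8.42
  [2.0, 1.1, 0.0] 8.42
  [2.1, 0.7, 0.1] 8.42
  [2.2, 0.4, 0.1] 8.42
  [2.3, 0.1, 0.1] 8.42
  [2.3, -0.3, 0.1] 8.42
  [2.2, -0.5, 0.0] 8.42
  [2.1, -0.9, 0.1] 8.42
  [1.89, -1.19, 0.1] 8.42
```

View pics/w11.png

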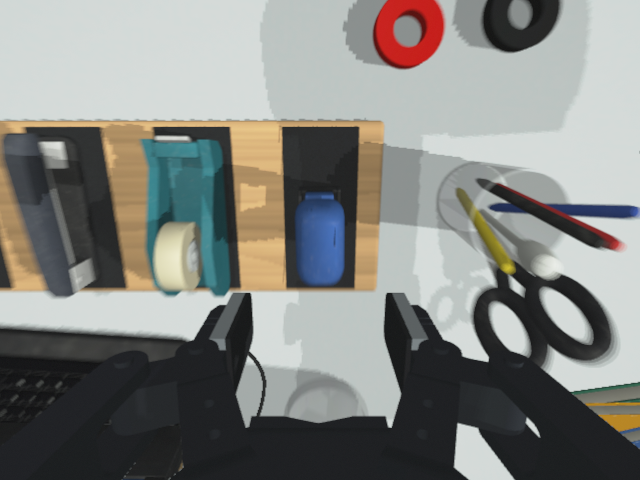

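Request:
move_arm(deltas=[[1.8,1.3,-0.5,0,0,8.42],[2.0,1.0,-0.5,0,0,8.42],[2.1,0.8,-0.5,0,0,8.42],[2.1,0.7,0,0,0,8.42],[2.2,0.4,0,0,0,8.42],[2.3,0.1,0.3,0,0,8.42],[2.3,-0.3,0.5,0,0,8.42],[2.2,-0.5,0.5,0,0,8.42],[2.1,-0.9,0.5,0,0,8.42],[1.9,-1.2,0.5,0,0,8.42]], grip=8.54)

```text
time_s: 26.85
eef_pos: [405.5, 333.4, 193.4]
ee_rot: [0.0, 0.645, 0.764, 0.0]
force: [0.5, 0.2, 0.3]
grip_width: 0.998
```

Request:
move_arm(deltas=[[0,0,1,0,0,5],[0,0,1,0,0,5],[0,0,1,0,0,0],[0,0,1,0,0,0],[0,0,0,0,0,0],[0,0,0,0,0,0],[0,0,0,0,0,0],[0,0,0,0,0,0],[0,0,0,0,0,0],[0,0,0,0,0,0]])

```text
time_s: 27.85
eef_pos: [406.3, 332.8, 153.4]
ee_rot: [0.0, 0.707, 0.707, 0.0]
force: [-0.3, -0.4, -0.4]
grip_width: 1.0
```

Run:
```python
from h import *
goto((412.8,341.8,150),90)
c=eyes.camera_params('wrist')
a=eyes.capture('wrist');cv2.imwrite('pics/w12.png',a)
m=(a.max(2)<80).astype(np.uint8); m[300:]=0
for k in cv2.findContours(m,0,1)[0]:
    if cv2.contourArea(k)<500: continue
    w=np.array([ray(c,q[0],9)[:2] for q in k],np.float32); print(cv2.boundingRect(k),cv2.minEnclosingCircle(w))
```

```text
t 27.85 pos [406.3 332.8 153.4] theta 90.0 tilt [0.01 0.01] F [-0.3 -0.4 -0.4] w 85.4 j [0.46 0.39 1.61 0.   1.15 0.46]
 -> shift cm (tool now) [0.9  0.65 0.35] turnz -0.0
(571, 237, 69, 39) ((642.1651611328125, 303.33001708984375), 35.84773254394531)
(533, 192, 107, 108) ((630.572509765625, 305.54718017578125), 56.8864860534668)
(292, 176, 69, 71) ((411.6626892089844, 340.8475341796875), 28.7816104888916)
(269, 0, 215, 36) ((444.7843322753906, 486.8882141113281), 72.58220672607422)
```

View pics/w12.png

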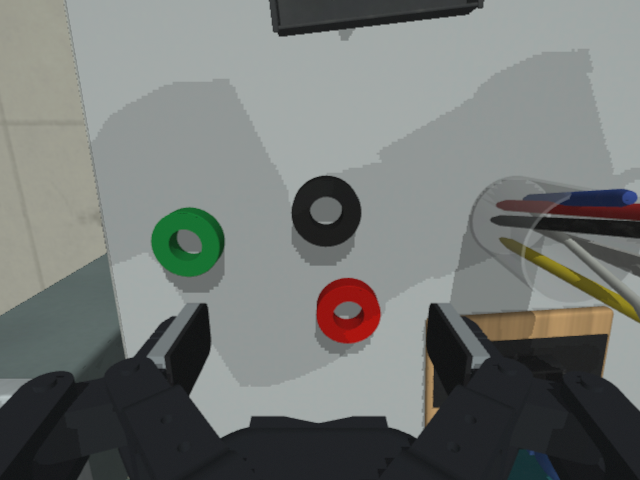

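Request:
move_arm(deltas=[[0.8,0.6,2,0,0,0],[0,0,2.5,0,0,0],[0,0,2.5,0,0,0],[0,0,2.5,0,0,0],[0,0,2,0,0,0],[0,0,1.5,0,0,0],[0,0,1.2,0,0,0],[0,0,0.8,0,0,0],[0,0,0,0,0,0],[0,0,0,0,0,0]])

```text
time_s: 28.9
eef_pos: [412.5, 341.0, 3.8]
ee_rot: [0.0, 0.707, 0.707, 0.0]
force: [-0.3, 0.5, 1.0]
grip_width: 0.998
```

Request:
move_arm(deltas=[[0,0,0,0,0,0],[0,0,0,0,0,0],[0,0,0,0,0,0],[0,0,0,0,0,0],[0,0,0,0,0,0],[0,0,0,0,0,0],[0,0,0,0,0,0],[0,0,0,0,0,0],[0,0,0,0,0,0],[0,0,0,0,0,0]], grip=4.5, newtons=40)

```text
time_s: 29.9
eef_pos: [412.5, 341.0, 4.2]
ee_rot: [0.0, 0.707, 0.707, 0.001]
force: [-2.1, -0.9, 6.9]
grip_width: 0.608
```

Request:
move_arm(deltas=[[0,0,-1,0,0,0],[0,0,-2,0,0,0],[0,0,-3,0,0,0],[0,0,-3,0,0,0],[0,0,-3,0,0,0],[0,0,-2,0,0,0],[0,0,-1,0,0,0],[0,0,0,0,0,0],[0,0,0,0,0,0],[0,0,0,0,0,0]])

```text
time_s: 30.9
eef_pos: [411.7, 340.5, 152.1]
ee_rot: [-0.0, 0.707, 0.707, -0.001]
force: [0.4, -0.2, -0.5]
grip_width: 0.606
```

Run:
```python
from h import *
goto((412,341,150),90)
a=eyes.capture('wrist');cv2.imwrite('pics/w13.png',a)
goto((608.5,-132,150),94.2)
```

```text
t 30.9 pos [411.7 340.5 152.1] theta 90.0 tilt [-0.11 -0.06] F [ 0.4 -0.2 -0.5] w 51.8 j [0.47 0.41 1.58 0.   1.16 0.47]
 -> shift cm (tool now) [0.05 0.03 0.21] turnz -0.0
t 30.95 pos [411.8 340.6 152.2] theta 90.0 tilt [-0.11 -0.06] F [-0.6 -0.8 -0.5] w 51.6 j [ 0.47  0.41  1.58 -0.    1.16  0.47]
 -> shift cm (tool now) [-47.25  19.7    0.23] turnz -4.2
```

View pics/w13.png

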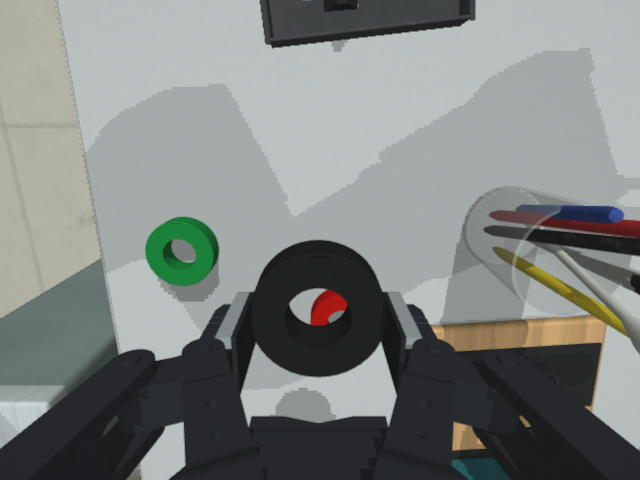

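Request:
move_arm(deltas=[[-3,0,0,0,0,0],[-4.7,0,0,0,0,0],[-4.7,0,0,0,0,0],[-4.7,0,0,0,0,0],[-4.7,0,0,0,0,0],[-4.7,0.5,0,0,0,0],[-4.7,1,0,0,0,0],[-4.7,1,0,0,0,0],[-4.7,1,0,0,0,0],[-4.2,1,0,0,0,-4.2]])

```text
time_s: 31.95
eef_pos: [456.8, -109.5, 152.8]
ee_rot: [-0.0, 0.681, 0.732, -0.0]
force: [0.5, 0.6, -0.3]
grip_width: 0.604
```

Run:
```python
from h import *
goto((608.5,-132,150),94.2)
```

```text
t 31.95 pos [ 456.8 -109.5  152.8] theta 94.2 tilt [-0.04  0.02] F [ 0.5  0.6 -0.3] w 51.6 j [-0.49  0.27  1.77 -0.    1.1  -0.56]
 -> shift cm (tool now) [-3.35 14.97  0.27] turnz -0.0
```

Request:
move_arm(deltas=[[-0.4,2,0,0,0,0],[-0.4,2,0,0,0,0],[-0.5,2,0,0,0,0],[-0.5,2,0,0,0,0],[-0.5,2,0,0,0,0],[-0.5,2,0,0,0,0],[-0.5,2,0,0,0,0],[0,1,0,0,0,0],[0,0,0,0,0,0],[0,0,0,0,0,0]])

```text
time_s: 32.95
eef_pos: [608.4, -129.1, 152.5]
ee_rot: [-0.001, 0.681, 0.732, -0.0]
force: [-0.2, -0.3, -0.5]
grip_width: 0.605
```

Run:
```python
from h import *
goto((608.5,-132,18),94.2)
c=eyes.camera_params('wrist');np.save('c14.npy',c['camera_from_world'])
a=eyes.capture('wrist');cv2.imwrite('pics/w14.png',a)
goto((608.5,-132,18),94.2)
```

```text
t 32.95 pos [ 608.4 -129.1  152.5] theta 94.2 tilt [-0.08  0.03] F [-0.2 -0.3 -0.5] w 51.7 j [-0.4   0.59  1.29 -0.    1.26 -0.47]
 -> shift cm (tool now) [-3.000e-01  1.000e-02  1.345e+01] turnz -0.0
t 33.0 pos [ 608.4 -129.1  152.8] theta 94.2 tilt [-0.06  0.02] F [-0.1  0.1 -0.7] w 52.0 j [-0.4   0.59  1.29 -0.    1.26 -0.47]
 -> shift cm (tool now) [-2.900e-01  1.000e-02  1.348e+01] turnz -0.0
```

View pics/w14.png

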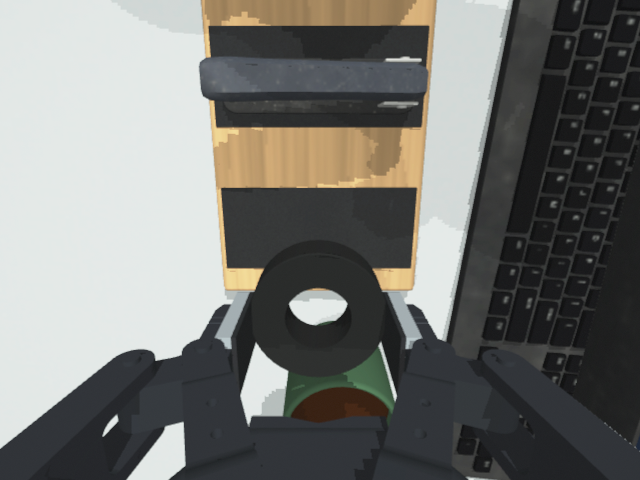

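Run:
```python
from h import *
c={'K':eyes.camera_params('wrist')['K'],'camera_from_world':np.load('c14.npy')}
w=np.array([ray(c,q,14)[:2] for q in [(222,188),(415,188),(410,267),(226,268)]]);print(w,w.mean(0))
w=np.array([ray(c,q,14)[:2] for q in [(209,26),(428,26),(420,127),(215,127)]]);print('pad3',w.mean(0))
goto((608,-132,18),94.2)
```

```text
[[ 532.07758332 -106.36539134]
 [ 678.89837358  -95.6446695 ]
 [ 684.42063126 -159.84883208]
 [ 535.15049905 -171.6612243 ]] [ 607.6367718  -133.38002931]
pad3 [599.48973227 -24.02276626]
t 33.0 pos [ 608.4 -129.1  152.8] theta 94.2 tilt [-0.06  0.02] F [-0.1  0.1 -0.7] w 52.0 j [-0.4   0.59  1.29 -0.    1.26 -0.47]
 -> shift cm (tool now) [-0.29 -0.04 13.48] turnz -0.0
```

Request:
move_arm(deltas=[[-0.4,0,1.5,0,0,0],[0,0,2.5,0,0,0],[0,0,2.5,0,0,0],[0,0,2.5,0,0,0],[0,0,1.8,0,0,0],[0,0,1.2,0,0,0],[0,0,0.8,0,0,0],[0,0,0.4,0,0,0],[0,0,0.2,0,0,0],[0,0,0,0,0,0]])

```text
time_s: 34.0
eef_pos: [609.5, -133.3, 19.7]
ee_rot: [0.0, 0.681, 0.732, 0.0]
force: [-0.6, 0.7, 0.4]
grip_width: 0.606
```

Request:
move_arm(deltas=[[0,0,0,0,0,0],[0,0,0,0,0,0],[0,0,0,0,0,0],[0,0,0,0,0,0],[0,0,0,0,0,0],[0,0,-0.5,0,0,0],[0,0,-2,0,0,0],[0,0,-4,0,0,0],[0,0,-4,0,0,0],[0,0,-4,0,0,0]], grip=8.0)

```text
time_s: 35.0
eef_pos: [609.1, -133.1, 166.3]
ee_rot: [0.0, 0.681, 0.732, 0.0]
force: [0.1, -0.8, 0.3]
grip_width: 0.941
```

Request:
move_arm(deltas=[[0,-2,-1,0,0,0],[0,-3,0,0,0,0],[0,-3,0,0,0,0],[0,-3,0,0,0,0],[0,-3,0,0,0,0],[0,-3,0,0,0,0],[0,-3,0,0,0,0],[0,-3,0,0,0,0],[0,-2,0,0,0,0],[0,0,0,0,0,0]])

```text
time_s: 36.0
eef_pos: [358.5, -151.4, 174.8]
ee_rot: [0.0, 0.681, 0.732, -0.0]
force: [0.3, 0.6, 0.2]
grip_width: 0.934
```

Run:
```python
from h import *
goto((608,-132,18),94.2)
t=eyes.capture('top');cv2.imwrite('pics/tend.png',t);cv2.imwrite('pics/t15.png',cv2.resize(t[145:295,130:450],None,fx=2.5,fy=2.5,interpolation=cv2.INTER_CUBIC))
t=eyes.capture('side');cv2.imwrite('pics/s15.png',cv2.resize(t[100:320,200:460],None,fx=2.6,fy=2.6))
```

```text
t 36.0 pos [ 358.5 -151.4  174.8] theta 94.1 tilt [ 0.02 -0.03] F [0.3 0.6 0.2] w 79.8 j [-0.7   0.07  1.95 -0.    1.12 -0.77]
 -> shift cm (tool now) [ 0.16 25.02 15.69] turnz -0.1
```

View pics/t15.png

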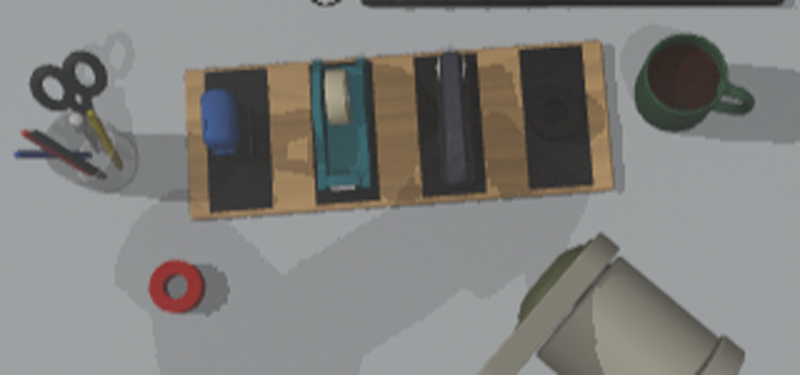

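View pics/s15.png

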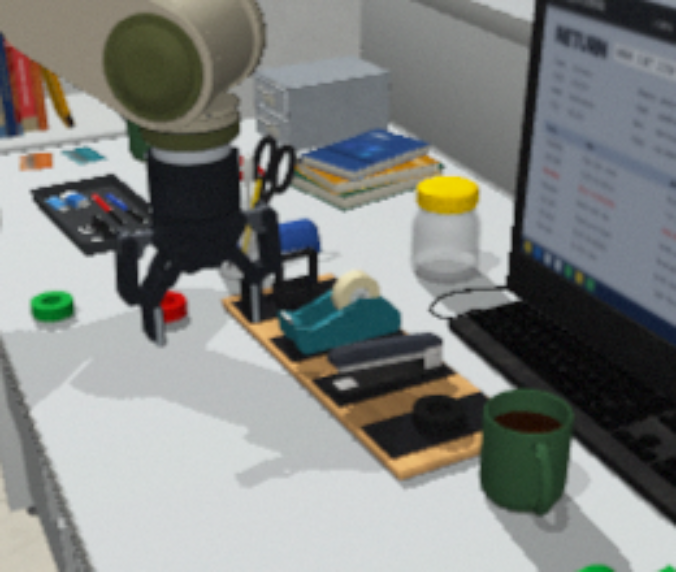

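Run:
```python
from h import *
tp=eyes.camera_params('top'); t=cv2.imread('pics/tend.png');h=cv2.cvtColor(t,cv2.COLOR_BGR2HSV);H,S=h[...,0],h[...,1]
def f(m,win,zs,n):
    x0,y0,x1,y1=win;k=np.zeros(m.shape,np.uint8);k[y0:y1,x0:x1]=m[y0:y1,x0:x1]
    c=max(cv2.findContours(k,0,1)[0],key=cv2.contourArea)
    for z in zs:
        r=cv2.minAreaRect(np.array([ray(tp,q[0],z)[:2] for q in c],np.float32));print(n,z,np.round(r[0],1),np.round(r[1],1),round(r[2],1))
f((H>105)&(H<125)&(S>110),(205,170,240,215),(100,116),'stamp ->584.2,195.5')
f((H>80)&(H<105)&(S>90),(250,160,290,230),(40,55),'disp ->592,86')
print('roll ->608,-133.5',ray(tp,(130+553/2.5,145+117/2.5),32))
a=cv2.imread('pics/top0.png');d=cv2.absdiff(a,t).max(2)
print('pot/mug diff',(d[160:225,135:187]>60).sum(),(d[155:200,380:440]>60).sum())
# stamp frame in wrist view w11 was near centre
goto((600,0,100),90)
```

```text
stamp ->584.2,195.5 100 [587.5 197.3] [51.8 24.1] 2.0
stamp ->584.2,195.5 116 [583.6 193.3] [51.  23.8] 2.0
disp ->592,86 40 [594.2  85.8] [131.1  52.4] 5.0
disp ->592,86 55 [590.7  83.8] [129.4  51.7] 5.0
roll ->608,-133.5 [ 602.54366393 -131.73067629   32.        ]
pot/mug diff 0 0
t 36.1 pos [ 360.2 -151.7  174.8] theta 94.1 tilt [ 0.07 -0.05] F [ 0.  -0.1  1. ] w 80.1 j [-0.7   0.07  1.95  0.    1.12 -0.77]
 -> shift cm (tool now) [13.41 25.    7.5 ] turnz 4.1
```

Run:
```python
from rig import order
print(order.finish_job())
```

```text
the job is handed in; nothing more can be done
None
```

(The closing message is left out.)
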